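# Index the bracket fixture and lock its lever

## Task

Index the round bracket fixture: lift its hand lever over the catch on the rim, swing it round and let it drop fully down into the catch's slot, feeling for the slot as it is not exactly in the middle of the catch. Then swing the hasp over the lever and push it fully home onto the staple, let go, and leave the other things on the bench where they are.

Things in the scene. Friction and masses are not known exactly. Their poses are not given: they have to be found in the camera images.
- fixture: round metal indexing base fixed to the bench, 236 mm across, top 30 mm above the bench. Origin: its centre at bench height, on the upright axis about which head and lever turn. Beyond the axis the head carries a grey windowed bracket, up to 92 mm high, within 110 mm of the axis, turning with the lever.
- lever: steel bar 12 mm wide, 10 thick, along its own -x to a knob. Origin: on the upright axis, 37 mm above the bench. It turns about that axis (stiff, 1.5 N at the knob; stays) and hinges up about its own y, 0 to 0.5 rad, sprung down (4 to 6 N at the knob). Down: z vertical; resting on the cheeks: raised 0.15 rad. Lifted 0.3 rad (knob 50 mm up) it clears the catch; down, it bears on it.
- lever_knob (a point): grip point of the lever's black round upright knob, 170 mm from the axis, 26 to 30 mm across, spanning 29 to 77 mm above the bench with the lever down; this point is then 61 mm up. Axes as the lever. Pinched across the bar (closing along the lever's y), the knob tips between the fingers as it is lifted.
- catch: dark steel catch fixed on the base's rim, at a different place each time. Origin: as the fixture's; it lies along its own -x, 100 mm from the axis, 96 mm long along y. At y +40 mm a block 45 mm high with a wire staple 59 mm high; at y -41 mm the hasp's hinge block, 49 mm high. The lever starts down on the +y side, so it must be lifted over the staple.
- catch_mid (a point): middle of the catch, 46 mm above the bench, 100 mm from the axis; axes as the catch. Around it two bright steel cheeks, each 17 mm long (y), 22 mm (x), tops at this height; between them a slot 14.5 mm wide, open along x, down to the base; beyond them steps 40 mm high. The slot is adjustable: its centre lies up to 13 mm either way along y from here and must be felt or looked for.
- hasp_hinge (a point): hinge line of the hasp, along the catch's x: 41 mm to the -y side of the catch's middle, 50.5 mm above the bench.
- hasp_end (a point): upturned end of the hasp, a steel strap 26 mm wide, 3 thick, 99 mm from hinge line to this point, with a window near the end that passes over the staple and a 12 mm lip. Its y runs from hinge to end. At the start it stands open, leaning away from the slot.
- hasp (a joint): angle of the hasp, rad: 0 closed, level across slot and staple; 1.65 to 1.95 open at the start. Stiff hinge (about 1 N at the end) that stays where it is left; it is pushed over towards the catch's +y, then down. It cannot close while the lever rests on the cheeks.
- glue: bystander: red bottle, 44 mm across, 130 tall. Origin: centre of its underside
- bowls: bystander: stack of white bowls, 90 mm across, 66 tall. Origin: centre of its underside
- bin: bystander: open yellow bin, 110 x 150 x 65 mm. Origin: centre of its underside
- hexkey: bystander: T-handled hex key lying flat, 140 mm long, up to 15 tall, in front of the fixture. Origin: centre of its underside
- pliers: bystander: pliers lying flat, 130 mm long, 12 thick, left of the fixture. Origin: centre of its underside
- profile: bystander: length of aluminium profile, 240 x 20 x 40 tall. Origin: centre of its underside
- spare: bystander: loose grey bracket frame lying flat, 90 x 90 x 12 mm. Origin: centre of its underside

How it is judged:
On the way, in this order (a step that is already met when the one before it is completed fails the run):
1. the lever lies fully down in the catch's slot, with the hasp still open (angle between lever's own z axis and vertical below 0.04 rad and angle between the x axis of lever and the x axis of catch, either way round below 0.16 rad and value of joint hasp above 0.5 rad), for 0.2 s.
2. the hasp is closed over the lever (value of joint hasp below 0.08 rad), for 0.2 s.
At the end, for the whole second after the job is handed in: The lever lies in the catch's slot (within 0.16 rad of the catch's direction, which only the slot allows when down) and fully down (its z within 0.04 rad of vertical), the hasp is closed over it (within 0.08 rad), and both are at rest (angle between lever's own z axis and vertical below 0.04 rad and angle between the x axis of lever and the x axis of catch, either way round below 0.16 rad and value of joint hasp below 0.08 rad and velocity of joint hasp below 0.1 rad/s and linear speed of lever below 0.02 m/s); the robot touches nothing.
It fails at once if a bystander is moved by more than 30 mm (distance of any of glue, bowls, bin, hexkey, pliers, profile, spare from where it was at the start of the episode above 0.03 m).
It also fails if it takes over 48 s, if anything falls off the work surface, if the arm or the gripper's body presses on something with over 40 N, if the wrist force passes 120 N, or if a joint passes its speed limit or range.

## Robot

A 7-joint arm with a two-finger parallel gripper is mounted at the origin on the work surface. World frame = base frame: x ahead of the robot, y to its left, z up, the work surface at z = 0. Lengths are in m, angles in rad, forces in N, time in s.
With the tool pointing down it reaches from about 0.4 to 0.875 m from the base axis. Payload 6.5 kg.
Tool frame: the origin (TCP) lies midway between the tips of the shut fingers; the grasp point (between the pads) lies 19 mm behind it (manip.pinch_z is the distance from the TCP to the grasp point, in m); z points along the fingers, y is the line along which they close (so a half turn about z gives the same grasp; the last joint's range is limited). The gripper opens to 85 mm and grips with 20 to 120 N. Pads are 22 mm wide; open, the fingers measure 114 mm over their backs; the gripper's body (76 mm by 85 mm) begins 54 mm behind the grasp point. The pads swing forward as they close: fully open they stand 13 mm farther back than shut.
Start: joints at [-1.32, 0.536, -0.004, 1.538, 0.003, 1.067, -0.071], TCP at [0.202, 0.618, 0.231] pointing down, gripper open.
Joint ranges: [-2.7, 2.7], [-0.37, 2.16], [-1.27, 1.26], [0.24, 2.4], [-1.31, 4.45], [0.19, 1.91], [-2.76, 2.76]. Speed limits (rad/s): [2.39, 2.39, 3.14, 3.14, 3.14, 3.14, 3.14].

## Interface

Orientations are given as a 3x3 rotation matrix whose columns are the frame's x, y, z axes.
In Python, from rig import manip, imaging gives the robot as it stands.
- The arm moves only by the tool step_arm, never from a script. Its argument "series" is a list of rows, each a list of 3 entries, a list of its own where there are three numbers: the finger opening in mm, from 0 to 85.4, then the shift along the world's x, y, z in mm, then the turn, a rotation vector about the world's x, y, z in rad. A call has 1 to 5 rows; each row is the pose to reach, as a shift and turn from the pose commanded when the call began; what a row does not reach only later rows make up. A row lasts 1/12 s, in which the tool goes at most 41.7 mm and 7.16 degrees, less where a joint would pass 70% of its speed; a pose out of reach is approached as far as the arm can. A call with a gripper value outside its range is refused whole. The fingers move at their own pace and stop on an object; "newtons" is the grip in N (left out, the last holds). Time passes only in rows, so rows that repeat a pose let the fingers close. It gives the time, the measured TCP pose, the force, the opening and the grip force at its end, in the units of the state.
- manip.observe(): the state, without advancing time (a new reading comes with each control period).
- imaging.snapshot(name): name is "side" or "top"; returns (picture, depth): 420x560x3 uint8, red, green, blue; 420x560 float32, m along the optical axis (not along the pixel's ray), 0 where there is no reading.
- imaging.camera_info(name): a dict with "fx", "fy", "cx", "cy" (pixels), "origin" and "rotation" of the camera in the world. Camera axes: x right, y down, z forward; pixel columns grow to the right and rows downward; lengths in m; the calibration is good to about 2 mm. A picture is of the moment at which its call begins. camera_info takes no time and is no camera call.
- manip.finish_job(): hands the job in; it is judged then, once.
The state is a dict: "t": time; "joint_positions": joint angles; "qvel": joint speeds; "tau": joint torques, N m; "position": TCP position; "tool_rot": TCP orientation; "ft_force": force on the tool from outside, world axes, zero at the start; "wrist_torque": the same for the moment, N m; "finger_gap": finger opening in m; "gripper_force": force on a finger pad.
Only numpy, scipy, OpenCV 4.12 (cv2) and the standard library are available. Lean on these libraries where they do the work, as an engineer would, in place of code of your own. Each camera call takes 0.05 s, during which the arm holds its last target. There are 200 camera calls.

## Working session

There is one attempt and no reset: what is moved stays moved. The work goes in short steps, Python scripts to look and compute and a tool call to move; the robot and the scene stay as the last step left them, time stands still between calls to the robot, and variables do not carry over. Pictures are saved under pics/ and viewed, at most 10 in all, crops included, and the job is handed in when it is done.

Besides the shell and the picture viewer there is one more tool, called after "Emit:" by a JSON object that holds its "api" and its "payload". step_arm: Moves the arm, as the interface text tells. Its arguments: {"type":"object","properties":{"series":{"type":"array","items":{"type":"array"}},"newtons":{"type":"number"}},"required":["series"]}

```bash
ls; mkdir -p pics; cat > h.py <<'E'
import numpy as np, cv2
from rig import manip, imaging
def snap(n,f=None):
    p,d=imaging.snapshot(n)
    if f: cv2.imwrite('pics/'+f,p[:,:,::-1]); np.save('pics/'+f+'.npy',d)
    return p,d
def cloud(n,d):
    c=imaging.camera_info(n); v,u=np.mgrid[0:d.shape[0],0:d.shape[1]]
    P=np.stack([(u-c['cx'])/c['fx']*d,(v-c['cy'])/c['fy']*d,d],-1)
    return P@np.array(c['rotation']).T+np.array(c['origin'])
def proj(n,X):
    c=imaging.camera_info(n); q=(np.array(X)-c['origin'])@np.array(c['rotation'])
    return q[...,0]/q[...,2]*c['fx']+c['cx'], q[...,1]/q[...,2]*c['fy']+c['cy']
E
python3 - <<'E'
from h import *
for n in('top','side'):
    p,d=snap(n,n+'0.png'); c=imaging.camera_info(n); print(n,c['origin'],np.round(c['rotation'],2).tolist(),c['fx'])
print(manip.observe()['tool_rot'])
E
```

```text
pics
top [0.43787756 0.0329127  1.09740116] [[0.03, -0.99, 0.14], [-1.0, -0.03, -0.01], [0.02, -0.14, -0.99]] 460.9622316325072
side [ 0.08493767 -0.60052903  0.85834404] [[0.78, -0.44, 0.45], [-0.63, -0.54, 0.56], [-0.01, -0.72, -0.69]] 450.42054725241695
[[-9.50272505e-01  3.11419336e-01 -4.04162208e-04]
 [ 3.11419588e-01  9.50271329e-01 -1.49746097e-03]
 [-8.22745429e-05 -1.54886002e-03 -9.99998797e-01]]
```

View pics/top0.png

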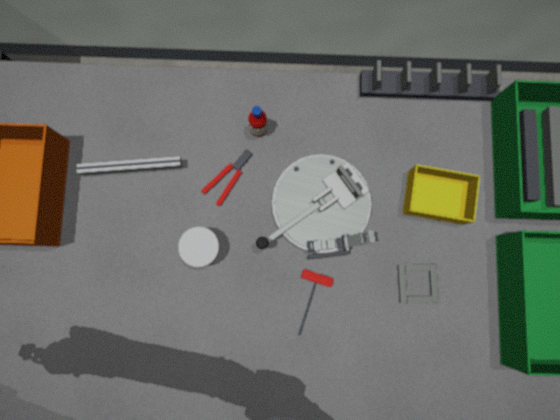

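View pics/side0.png

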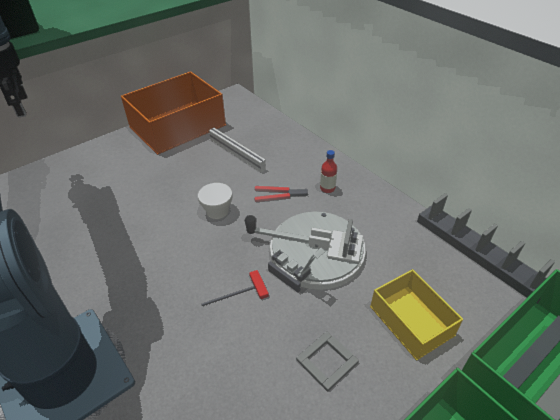

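The top view shows the fixture at about (320,202), the knob at (262,242), and the catch at about (338,245) with the staple on the left and the hasp opening right to (375,237). Next I'll measure these in detail.

```bash
cat > m.py <<'E'
from h import *
d=np.load('pics/top0.png.npy'); p=cv2.imread('pics/top0.png'); P=cloud('top',d)
s=cloud('side',np.load('pics/side0.png.npy'))
m=(abs(P[...,2]-.03)<.006); m[:140]=0;m[270:]=0;m[:,:255]=0;m[:,390:]=0
k,lab,st,ce=cv2.connectedComponentsWithStats(m.astype(np.uint8)); i=1+np.argmax(st[1:,4]); 
pts=P[lab==i][:,:2].astype(np.float32); print(cv2.minEnclosingCircle(cv2.convexHull(pts)), P[lab==i][:,2].mean())
c,r=cv2.minEnclosingCircle(cv2.convexHull(pts))
for nm,Q in(('top',P),('side',s)):
    Q=Q.reshape(-1,3); R=np.hypot(Q[:,0]-c[0],Q[:,1]-c[1])
    kn=Q[(R>.15)&(R<.19)&(Q[:,2]>.05)&(Q[:,2]<.1)]
    print(nm,'knob',len(kn),kn.mean(0),kn.min(0),kn.max(0))
def crop(f,n,x0,y0,w,h,k):
    im=cv2.imread('pics/'+f); return cv2.resize(im[y0:y0+h,x0:x0+w],None,fx=k,fy=k,interpolation=cv2.INTER_CUBIC)
a=crop('top0.png','top',250,195,133,75,6); cv2.imwrite('pics/ctop.png',a)
b=crop('side0.png','side',235,200,133,95,6); cv2.imwrite('pics/cside.png',b)
E
python3 m.py
```

```text
((0.6022285223007202, -0.07962159812450409), 0.12623728811740875) 0.030964933908558694
top knob 139 [0.50968067 0.0571554  0.07691888] [0.49623929 0.04374679 0.06892037] [0.52334781 0.07075575 0.0823505 ]
side knob 138 [0.50538166 0.05209219 0.06914413] [0.49320877 0.04254261 0.05042382] [0.52220242 0.07117753 0.07879324]
```

View pics/ctop.png

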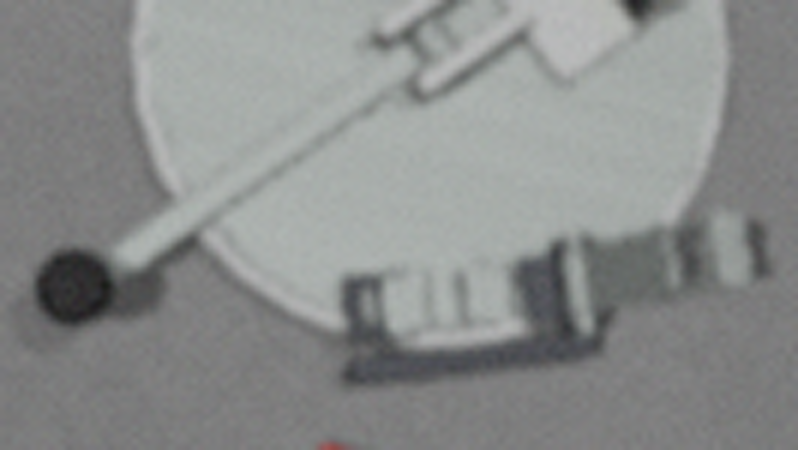

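View pics/cside.png

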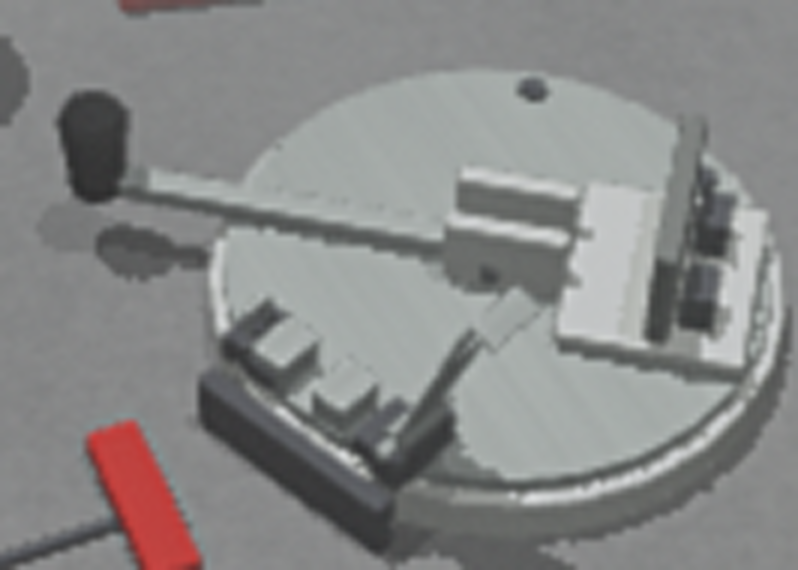

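The top crop shows the knob at (73,287), and cheek tops spanning x≈385–430 and 467–515, with the slot between them near (448,300). The catch spans x≈345–600, so the slot is shifted toward the staple. The side crop agrees, with cheek tops near (284,346) and (348,388). Next I'll work out the positions.

```bash
cat > m2.py <<'E'
from h import *
from scipy.optimize import least_squares
def ray(n,u,v,z):
    c=imaging.camera_info(n); r=np.array(c['rotation'])@[(u-c['cx'])/c['fx'],(v-c['cy'])/c['fy'],1]
    o=np.array(c['origin']); return o+r*(z-o[2])/r[2]
T=lambda x,y,z: ray('top',250+x/6-.4,195+y/6-.4,z)
S=lambda x,y,z: ray('side',235+x/6-.4,200+y/6-.4,z)
for nm,f in(('top',lambda:None),('side',None)):
    d=np.load(f'pics/{nm}0.png.npy'); Q=cloud(nm,d)
    m=(abs(Q[...,2]-.03)<.008)&(np.hypot(Q[...,0]-.60,Q[...,1]+.08)<.14)
    pts=Q[m][:,:2]; a=np.arctan2(pts[:,1]+.08,pts[:,0]-.6); E=[]
    for k in np.arange(-np.pi,np.pi,.1):
        q=pts[(a>=k)&(a<k+.1)]
        if len(q)>5: E.append(q[np.argmax(np.hypot(q[:,0]-.6,q[:,1]+.08))])
    E=np.array(E); r=least_squares(lambda c:np.hypot(E[:,0]-c[0],E[:,1]-c[1])-c[2],[.6,-.08,.118],loss='soft_l1',f_scale=.001); print(nm,'circle',r.x,len(E))
print('T cheekL',T(408,298,.046),'cheekR',T(491,293,.046))
print('T back bar', T(345,380,.03),T(600,350,.03))
print('T slot',T(448,297,.046))
print('S cheekL',S(284,346,.046),'cheekR',S(348,388,.046))
print('T hinge',T(578,290,.0505),'knob',T(73,287,.077),'S knob',S(95,105,.077))
# hasp points
for nm in('top','side'):
    Q=cloud(nm,np.load(f'pics/{nm}0.png.npy')).reshape(-1,3)
    q=Q[(Q[:,2]>.11)&(Q[:,2]<.17)&(np.hypot(Q[:,0]-.6,Q[:,1]+.08)<.19)]; print(nm,'high',len(q),q.mean(0) if len(q) else 0,np.ptp(q,axis=0) if len(q) else 0)
    
E
python3 m2.py
```

```text
top circle [ 0.61148434 -0.07816101  0.11684666] 62
side circle [ 0.60655114 -0.08091787  0.11532325] 61
T cheekL [ 0.51040067 -0.06910281  0.046     ] cheekR [ 0.51327837 -0.10070192  0.046     ]
T back bar [ 0.47924613 -0.04697825  0.03      ] [ 0.4937474  -0.14514265  0.03      ]
T slot [ 0.51125076 -0.08433417  0.046     ]
S cheekL [ 0.50646193 -0.06995805  0.046     ] cheekR [ 0.51238568 -0.10170806  0.046     ]
T hinge [ 0.51511339 -0.1331679   0.0505    ] knob [0.50850394 0.05763083 0.077     ] S knob [0.51058981 0.0577807  0.077     ]
top high 143 [ 0.52429795 -0.16452089  0.13542408] [0.02679885 0.02596932 0.03966562]
side high 83 [ 0.52048182 -0.16935183  0.13854862] [0.02793827 0.02316583 0.03686233]
```

Emit:
{"api": "step_arm", "payload": {"series": [[85,[20,-36,0],[0,0,-0.1]],[85,[40,-72,0],[0,0,-0.2]],[85,[60,-108,0],[0,0,-0.3]],[85,[80,-144,0],[0,0,-0.4]],[85,[100,-180,0],[0,0,-0.5]]]}}

```text
t: 0.52
position: [0.303, 0.4356, 0.231]
tool_rot: [[-0.681, 0.732, -0.0], [0.732, 0.681, -0.0], [-0.0, -0.001, -1.0]]
ft_force: [0.5, 0.5, 0.9]
finger_gap: 0.0848
gripper_force: 0.0
```

Emit:
{"api": "step_arm", "payload": {"series": [[85,[20,-36,0],[0,0,-0.1]],[85,[40,-72,0],[0,0,-0.127]],[85,[60,-108,0],[0,0,-0.127]],[85,[80,-144,0],[0,0,-0.127]],[85,[100,-180,0],[0,0,-0.127]]]}}

```text
t: 0.93
position: [0.4028, 0.2557, 0.2312]
tool_rot: [[-0.587, 0.81, -0.0], [0.81, 0.587, 0.0], [0.0, -0.0, -1.0]]
ft_force: [0.0, 0.1, -0.4]
finger_gap: 0.0848
gripper_force: 0.0
```

Emit:
{"api": "step_arm", "payload": {"series": [[85,[20,-36,0],[0,0,0]],[85,[40,-72,0],[0,0,0]],[85,[60,-108,0],[0,0,0]],[85,[80,-144,0],[0,0,0]],[85,[100,-180,0],[0,0,0]]]}}

```text
t: 1.35
position: [0.5028, 0.0757, 0.2312]
tool_rot: [[-0.587, 0.81, -0.0], [0.81, 0.587, 0.0], [0.0, -0.0, -1.0]]
ft_force: [0.8, 0.7, 0.1]
finger_gap: 0.0852
gripper_force: 0.0
```

Emit:
{"api": "step_arm", "payload": {"series": [[85,[7,-18,-20],[0,0,0]],[85,[7,-18,-60],[0,0,0]],[85,[7,-18,-100],[0,0,0]],[85,[7,-18,-140],[0,0,0]],[85,[7,-18,-165],[0,0,0]]]}}

```text
t: 1.77
position: [0.5072, 0.0592, 0.0627]
tool_rot: [[-0.587, 0.81, -0.004], [0.81, 0.587, -0.001], [0.002, -0.004, -1.0]]
ft_force: [0.3, -0.5, 0.9]
finger_gap: 0.0852
gripper_force: 0.0
```

Emit:
{"api": "step_arm", "payload": {"series": [[85,[0,0,-15],[0,0,0]],[85,[0,0,-25],[0,0,0]],[20,[0,0,-25],[0,0,0]],[20,[0,0,-25],[0,0,0]],[20,[0,0,-25],[0,0,0]]], "newtons": 50}}

```text
t: 2.18
position: [0.5104, 0.0598, 0.0424]
tool_rot: [[-0.587, 0.81, 0.002], [0.81, 0.587, 0.0], [-0.001, 0.002, -1.0]]
ft_force: [0.0, 0.9, 0.3]
finger_gap: 0.051
gripper_force: 0.0
```

Emit:
{"api": "step_arm", "payload": {"series": [[20,[0,0,0],[0,0,0]],[20,[0,0,0],[0,0,0]],[20,[0,0,0],[0,0,0]],[20,[0,0,0],[0,0,0]]]}}

```text
t: 2.52
position: [0.5101, 0.0598, 0.0422]
tool_rot: [[-0.587, 0.81, 0.001], [0.81, 0.587, 0.001], [-0.0, 0.001, -1.0]]
ft_force: [-0.7, -0.5, 6.1]
finger_gap: 0.0273
gripper_force: 48.9
```

Emit:
{"api": "step_arm", "payload": {"series": [[20,[1,-1.3,8],[0,0,0]],[20,[1.9,-2.6,17],[0,0,0]],[20,[4.8,-6.6,33],[0,0,0]],[20,[8.6,-11.9,49],[0,0,0]],[20,[12.4,-17.1,61],[0,0,0]]]}}

```text
t: 2.93
position: [0.5225, 0.041, 0.1036]
tool_rot: [[-0.586, 0.81, 0.001], [0.81, 0.586, -0.001], [-0.002, 0.0, -1.0]]
ft_force: [4.8, -3.0, -11.7]
finger_gap: 0.0274
gripper_force: 49.9
```

```bash
python3 - <<'E'
from h import *
p,d=snap('side','s1.png'); cv2.imwrite('pics/s1c.png',cv2.resize(p[140:320,200:400,::-1],None,fx=3.3,fy=3.3))
o=manip.observe(); print(o['position'],o['ft_force'],o['joint_positions'])
c=np.array([.609,-.0795]); k=np.array(o['position'][:2])
# swing waypoints
a0=np.arctan2(.1372,-.0995); r=np.hypot(*(k-c)); print(r,np.arctan2(*(k-c)[::-1])-a0)
p0=np.arctan2(*(k-c)[::-1]) % (2*np.pi)
for w in np.arange(0,1.11,.1): print(round(w,2),np.round(1000*(c+r*np.array([np.cos(p0+w),np.sin(p0+w)])-k),1))
E
```

```text
[0.52360127 0.04022529 0.10543194] [ 0.50994172 -1.50814266 -6.69631973] [-0.41089581  0.52350535  0.31709211  1.97801253 -0.25033175  0.6744624
  0.68719157]
0.14706150729188 -0.007862320326179617
0.0 [ 0. -0.]
0.1 [-11.5  -9.1]
0.2 [-22.1 -19.4]
0.3 [-31.6 -30.6]
0.4 [-39.9 -42.7]
0.5 [-46.9 -55.6]
0.6 [-52.7 -69.1]
0.7 [-57.  -83.2]
0.8 [-60.  -97.6]
0.9 [ -61.5 -112.2]
1.0 [ -61.5 -126.9]
1.1 [ -60.  -141.5]
```

View pics/s1c.png

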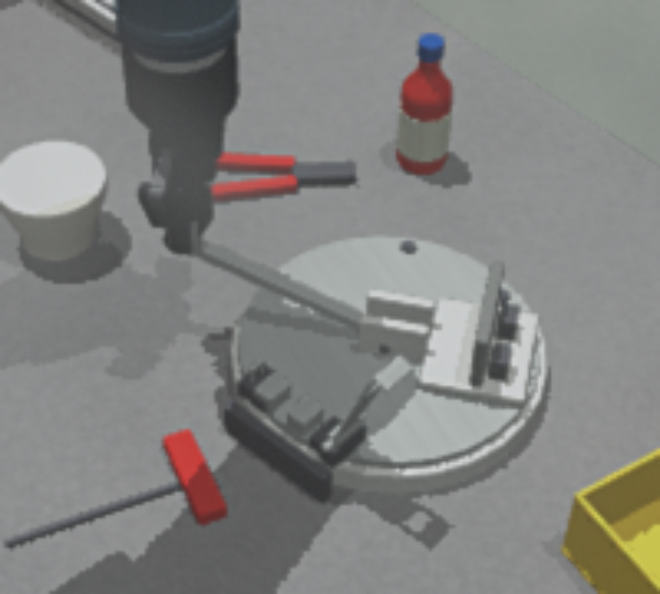

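The lever is lifted in the fingers and the knob has tipped (crop (185,235)). The catch and hasp are undisturbed. Now I'll swing it.

Emit:
{"api": "step_arm", "payload": {"series": [[20,[-11.5,-9.1,0],[0,0,0.1]],[20,[-22.1,-19.4,0],[0,0,0.2]],[20,[-31.6,-30.6,0],[0,0,0.3]],[20,[-39.9,-42.7,0],[0,0,0.4]],[20,[-46.9,-55.6,0],[0,0,0.5]]]}}

```text
t: 3.4
position: [0.4764, -0.0143, 0.1027]
tool_rot: [[-0.905, 0.426, 0.004], [0.426, 0.905, -0.001], [-0.004, 0.001, -1.0]]
ft_force: [8.2, -3.4, -13.3]
finger_gap: 0.0271
gripper_force: 50.6
```

Emit:
{"api": "step_arm", "payload": {"series": [[20,[-5.8,-13.5,0],[0,0,0.1]],[20,[-10.1,-27.6,0],[0,0,0.2]],[20,[-13.1,-42,0],[0,0,0.3]],[20,[-14.6,-56.6,0],[0,0,0.4]],[20,[-14.6,-72,0],[0,0,0.505]]]}}

```text
t: 3.82
position: [0.462, -0.086, 0.1028]
tool_rot: [[-0.998, -0.064, 0.004], [-0.064, 0.998, -0.0], [-0.004, -0.001, -1.0]]
ft_force: [9.5, -0.7, -11.9]
finger_gap: 0.0269
gripper_force: 50.7
```

```bash
python3 - <<'E'
from h import *
p,d=snap('top','t2.png'); q,e=snap('side','s2.png')
f=lambda a:cv2.resize(a,(396,396),interpolation=cv2.INTER_CUBIC)
cv2.imwrite('pics/c2.png',np.hstack([f(p[180:280,270:370,::-1]),f(q[200:320,230:350,::-1])]))
o=manip.observe(); print(o['position'],o['ft_force'])
c=np.array([.609,-.0795]); k=np.array(o['position'][:2]); print(np.hypot(*(k-c)),np.arctan2(*(c-k)[::-1]))
E
```

```text
[ 0.46231215 -0.08824652  0.1029041 ] [  6.34127082  -1.67719438 -11.53041205]
0.14694838216512934 0.05955625287123408
```

View pics/c2.png

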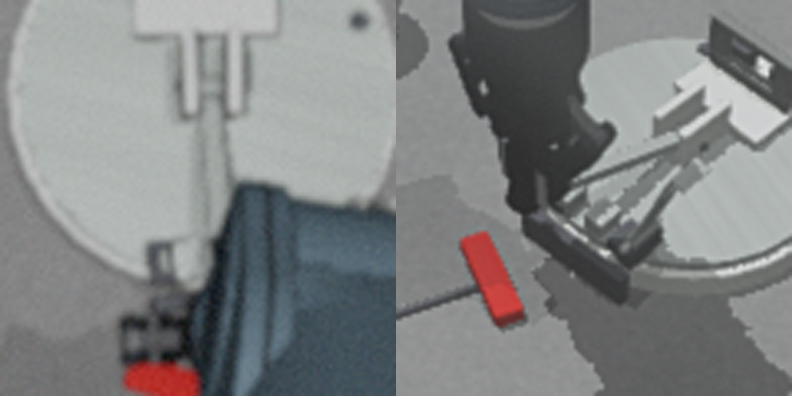

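The lever is over the catch and past the staple, in line with the slot as far as the top view shows. Now I'll lower it and feel for the slot.

Emit:
{"api": "step_arm", "payload": {"series": [[20,[-6.4,-0.4,-12],[0,0,0]],[20,[-12.9,-0.8,-28],[0,0,0]],[20,[-15.3,-0.9,-35],[0,0,0]],[20,[-17.2,-1,-41],[0,0,0]],[20,[-17.2,-1,-41],[0,0,0]]]}}

```text
t: 4.33
position: [0.4433, -0.0865, 0.0608]
tool_rot: [[-0.998, -0.061, 0.0], [-0.061, 0.998, -0.001], [-0.0, -0.001, -1.0]]
ft_force: [3.2, -3.5, -7.6]
finger_gap: 0.0272
gripper_force: 51.0
```

Emit:
{"api": "step_arm", "payload": {"series": [[20,[-1,0,-6],[0,0,0]],[20,[-2.5,0,-12],[0,0,0]],[20,[-3.8,-0.2,-20],[0,0,0]],[20,[-3.8,-0.2,-20],[0,0,0]]]}}

```text
t: 4.67
position: [0.4391, -0.0869, 0.0414]
tool_rot: [[-0.998, -0.06, -0.0], [-0.06, 0.998, -0.001], [0.0, -0.001, -1.0]]
ft_force: [-5.0, -4.0, 19.2]
finger_gap: 0.0267
gripper_force: 53.4
```

The lever went right down to its original height (TCP z 0.0414) and then met an upward reaction. I'll release it and go up.

Emit:
{"api": "step_arm", "payload": {"series": [[70,[0,0,0],[0,0,0]],[70,[0,0,0],[0,0,0]],[70,[0,0,0],[0,0,0]],[70,[0,0,0],[0,0,0]],[70,[0,0,20],[0,0,0]]]}}

```text
t: 5.08
position: [0.4372, -0.0854, 0.0592]
tool_rot: [[-0.998, -0.062, -0.005], [-0.062, 0.998, 0.001], [0.005, 0.001, -1.0]]
ft_force: [0.1, 0.5, -0.2]
finger_gap: 0.07
gripper_force: 0.0
```

Emit:
{"api": "step_arm", "payload": {"series": [[70,[0,0,30],[0,0,0]],[70,[0,0,70],[0,0,0]],[70,[0,0,110],[0,0,0]],[0,[0,0,150],[0,0,0]],[0,[0,-35,160],[0,0,0]]]}}

```text
t: 5.5
position: [0.4431, -0.1159, 0.2268]
tool_rot: [[-0.997, -0.071, 0.009], [-0.071, 0.997, 0.002], [-0.009, 0.002, -1.0]]
ft_force: [2.0, 0.4, -0.3]
finger_gap: 0.0471
gripper_force: 0.0
```

Emit:
{"api": "step_arm", "payload": {"series": [[0,[0,-40,0],[0,0,0]],[0,[0,-80,0],[0,0,0]],[0,[0,-113,0],[0,0,0]],[0,[0,-113,0],[0,0,0]]]}}

```text
t: 5.83
position: [0.4382, -0.2413, 0.2217]
tool_rot: [[-0.999, -0.053, 0.001], [-0.053, 0.999, -0.004], [-0.001, -0.004, -1.0]]
ft_force: [0.2, 0.0, 0.3]
finger_gap: 0.0004
gripper_force: 0.0
```

```bash
python3 - <<'E'
from h import *
p,d=snap('top','t3.png'); q,e=snap('side','s3.png')
f=lambda a:cv2.resize(a,(396,396),interpolation=cv2.INTER_CUBIC)
cv2.imwrite('pics/c3.png',np.hstack([f(p[170:280,280:390,::-1]),f(q[200:320,230:350,::-1])]))
o=manip.observe(); print(o['position'],o['ft_force'])
for nm,dd in(('top',d),('side',e)):
    Q=cloud(nm,dd).reshape(-1,3)
    h=Q[(abs(Q[:,0]-.522)<.03)&(Q[:,1]<-.12)&(Q[:,1]>-.2)&(Q[:,2]>.075)&(Q[:,2]<.17)]
    for z in np.arange(.07,.17,.01):
        g=h[(h[:,2]>=z)&(h[:,2]<z+.01)]
        if len(g)>3: print(nm,round(z,3),len(g),g.mean(0).round(4),g.min(0).round(3),g.max(0).round(3))
    k=Q[(np.hypot(Q[:,0]-.44,Q[:,1]+.09)<.03)&(Q[:,2]>.05)&(Q[:,2]<.12)]; print('knob',k.mean(0) if len(k) else 0,k.max(0) if len(k) else 0)
E
```

```text
[ 0.43889426 -0.23500642  0.22097611] [-0.75715163  1.59858476  0.42396223]
top 0.07 11 [ 0.5206 -0.1414  0.0778] [ 0.509 -0.144  0.076] [ 0.533 -0.138  0.08 ]
top 0.08 29 [ 0.5208 -0.1439  0.085 ] [ 0.509 -0.148  0.08 ] [ 0.533 -0.141  0.09 ]
top 0.09 29 [ 0.5227 -0.1474  0.0944] [ 0.51  -0.152  0.09 ] [ 0.535 -0.142  0.1  ]
top 0.1 30 [ 0.5216 -0.151   0.1044] [ 0.51  -0.155  0.101] [ 0.535 -0.147  0.11 ]
top 0.11 36 [ 0.5226 -0.1546  0.1146] [ 0.511 -0.157  0.11 ] [ 0.534 -0.151  0.119]
top 0.12 15 [ 0.522  -0.1588  0.1257] [ 0.51  -0.161  0.12 ] [ 0.536 -0.155  0.129]
top 0.13 17 [ 0.5251 -0.1635  0.1363] [ 0.512 -0.176  0.13 ] [ 0.537 -0.158  0.14 ]
top 0.14 82 [ 0.5249 -0.1695  0.1442] [ 0.512 -0.177  0.141] [ 0.537 -0.162  0.149]
knob [ 0.44232275 -0.08588073  0.07692927] [ 0.45677111 -0.07278383  0.08240263]
side 0.14 4 [ 0.5339 -0.1741  0.1422] [ 0.532 -0.176  0.141] [ 0.536 -0.171  0.144]
knob [ 0.43807218 -0.09138317  0.0700467 ] [ 0.454291   -0.0750908   0.08008986]
```

View pics/c3.png

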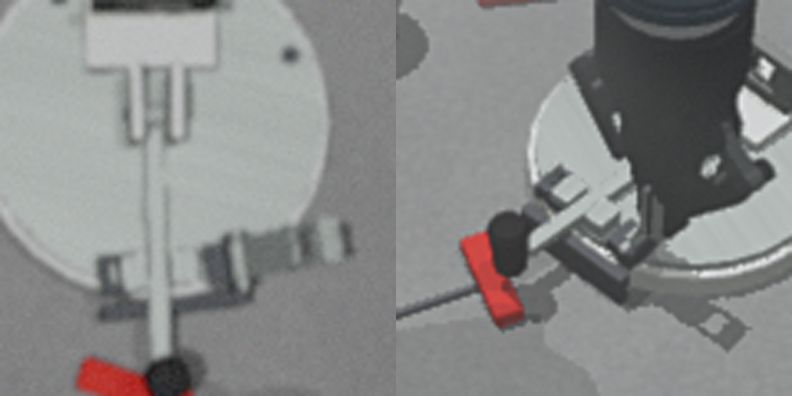

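The lever lies down in the slot between both cheeks, and the knob top at 0.077 m matches the fully-down height. The hasp stands open with its end at about (0.525,-0.170,0.144). Next I'll go behind it with the fingers shut.

Emit:
{"api": "step_arm", "payload": {"series": [[0,[40,0,0],[0,0,0.07]],[0,[80,0,-10],[0,0,0.07]],[0,[88,0,-50],[0,0,0.07]],[0,[88,0,-90],[0,0,0.07]],[0,[88,0,-102],[0,0,0.07]]]}}

```text
t: 6.35
position: [0.5248, -0.23, 0.1138]
tool_rot: [[-0.991, -0.135, -0.008], [-0.135, 0.991, 0.004], [0.007, 0.005, -1.0]]
ft_force: [-2.8, 0.9, -1.7]
finger_gap: 0.0001
gripper_force: 0.0
```

Emit:
{"api": "step_arm", "payload": {"series": [[0,[0,10,0],[0,0,0]],[0,[0,20,0],[0,0,0]],[0,[0,30,0],[0,0,0]],[0,[0,38,0],[0,0,0]],[0,[0,46,0],[0,0,0]]]}}

```text
t: 6.77
position: [0.5286, -0.1872, 0.1214]
tool_rot: [[-0.991, -0.132, 0.004], [-0.132, 0.991, -0.001], [-0.003, -0.001, -1.0]]
ft_force: [-0.5, -1.8, 1.4]
finger_gap: 0.0002
gripper_force: 0.9
```

Emit:
{"api": "step_arm", "payload": {"series": [[0,[-5,25,3],[0,0,0]],[0,[-7,43,6],[0,0,0]],[0,[-9,57,3],[0,0,0]],[0,[-11,69,-1],[0,0,0]],[0,[-12,79,-8],[0,0,0]]]}}

```text
t: 7.18
position: [0.5162, -0.1081, 0.1124]
tool_rot: [[-0.991, -0.131, 0.003], [-0.131, 0.991, -0.0], [-0.003, -0.001, -1.0]]
ft_force: [-0.0, -1.0, 0.9]
finger_gap: -0.0001
gripper_force: 0.4
```

```bash
python3 - <<'E'
from h import *
o=manip.observe(); print(o['position'],o['ft_force'])
p,d=snap('top','t4.png'); q,e=snap('side','s4.png')
f=lambda a:cv2.resize(a,(396,396),interpolation=cv2.INTER_CUBIC)
cv2.imwrite('pics/c4.png',np.hstack([f(p[170:280,280:390,::-1]),f(q[200:320,230:350,::-1])]))
E
```

```text
[ 0.51616905 -0.10809359  0.11235741] [-0.04582576 -1.03237319  0.8934721 ]
```

View pics/c4.png

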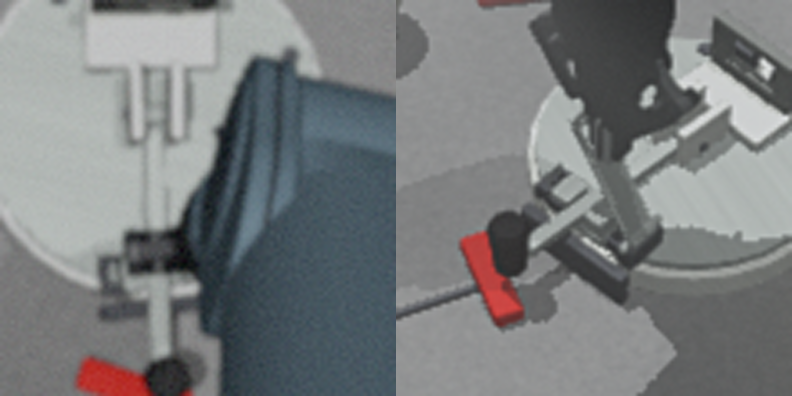

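The hasp is following the fingers and now leans over the lever (side half, around (620,190)). I'll carry on over and down.

Emit:
{"api": "step_arm", "payload": {"series": [[0,[-1,8,-8],[0,0,0]],[0,[-2.5,19,-22],[0,0,0]],[0,[-3.3,25,-33],[0,0,0]],[0,[-3.6,28,-41],[0,0,0]],[0,[-3.6,29,-50],[0,0,0]]]}}

```text
t: 7.7
position: [0.5119, -0.0799, 0.0606]
tool_rot: [[-0.991, -0.131, -0.0], [-0.131, 0.991, 0.0], [0.0, 0.0, -1.0]]
ft_force: [0.2, 1.2, 1.4]
finger_gap: -0.0001
gripper_force: 0.7
```

Emit:
{"api": "step_arm", "payload": {"series": [[0,[0,0,-4],[0,0,0]],[0,[0,0,-8],[0,0,0]],[0,[0,0,-10],[0,0,0]],[0,[0,0,-12],[0,0,0]],[0,[0,0,-12],[0,0,0]]]}}

```text
t: 8.12
position: [0.5117, -0.0807, 0.0514]
tool_rot: [[-0.992, -0.13, -0.001], [-0.13, 0.992, 0.001], [0.001, 0.001, -1.0]]
ft_force: [-9.0, 2.6, 28.1]
finger_gap: -0.0003
gripper_force: 14.2
```

Emit:
{"api": "step_arm", "payload": {"series": [[0,[0,0,-2],[0,0,0]],[0,[0,0,-3],[0,0,0]],[0,[0,0,-3],[0,0,0]]]}}

```text
t: 8.37
position: [0.5119, -0.0807, 0.0507]
tool_rot: [[-0.992, -0.129, -0.0], [-0.129, 0.992, 0.001], [0.0, 0.001, -1.0]]
ft_force: [-15.9, 3.9, 57.7]
finger_gap: -0.0
gripper_force: 28.9
```

Emit:
{"api": "step_arm", "payload": {"series": [[0,[0,0,10],[0,0,0]],[0,[0,0,45],[0,0,0]],[0,[0,0,85],[0,0,0]],[0,[0,0,120],[0,0,0]],[0,[0,0,160],[0,0,0]]]}}

```text
t: 8.78
position: [0.5109, -0.081, 0.2076]
tool_rot: [[-0.992, -0.13, -0.001], [-0.13, 0.992, -0.0], [0.001, -0.0, -1.0]]
ft_force: [0.8, -0.7, -0.1]
finger_gap: 0.0001
gripper_force: 0.0
```

Emit:
{"api": "step_arm", "payload": {"series": [[0,[40,-10,10],[0,0,0]],[0,[80,-30,20],[0,0,0]],[0,[115,-50,30],[0,0,0]],[0,[150,-70,30],[0,0,0]],[0,[150,-70,30],[0,0,0]]]}}

```text
t: 9.2
position: [0.6663, -0.1557, 0.2363]
tool_rot: [[-0.992, -0.127, 0.004], [-0.127, 0.992, -0.004], [-0.004, -0.005, -1.0]]
ft_force: [0.1, -0.8, -0.3]
finger_gap: -0.0001
gripper_force: 0.0
```

```bash
python3 - <<'E'
from h import *
o=manip.observe(); print(o['position'],o['ft_force'])
p,d=snap('top','t5.png'); q,e=snap('side','s5.png')
f=lambda a:cv2.resize(a,(396,396),interpolation=cv2.INTER_CUBIC)
cv2.imwrite('pics/c5.png',np.hstack([f(p[170:280,280:390,::-1]),f(q[200:320,230:350,::-1])]))
h=np.array([.518,-.133]);ey=np.array([-.13,.99])
for nm,dd in(('top',d),('side',e)):
    Q=cloud(nm,dd).reshape(-1,3); s=(Q[:,:2]-h)@ey; x=(Q[:,:2]-h)@[.99,.13]
    for a in range(0,110,10):
        g=Q[(abs(x)<.009)&(s>a/1e3)&(s<a/1e3+.01)&(Q[:,2]<.12)]
        if len(g): print(nm,a,len(g),np.median(g[:,2]).round(4))
E
```

```text
[ 0.66633172 -0.15566582  0.23632237] [ 0.1133752  -0.81835447 -0.32984845]
top 0 38 0.0534
top 10 33 0.0527
top 20 37 0.0531
top 30 32 0.0531
top 40 36 0.0533
top 50 35 0.0526
top 60 37 0.0519
top 70 30 0.0479
top 80 38 0.0481
top 90 44 0.054
top 100 42 0.0036
side 0 20 0.0523
side 10 30 0.0515
side 20 34 0.0514
side 30 30 0.0512
side 40 29 0.0514
side 50 29 0.0514
side 60 19 0.0514
side 70 29 0.0462
side 80 16 0.0441
side 90 49 0.0523
side 100 15 0.0003
```

View pics/c5.png

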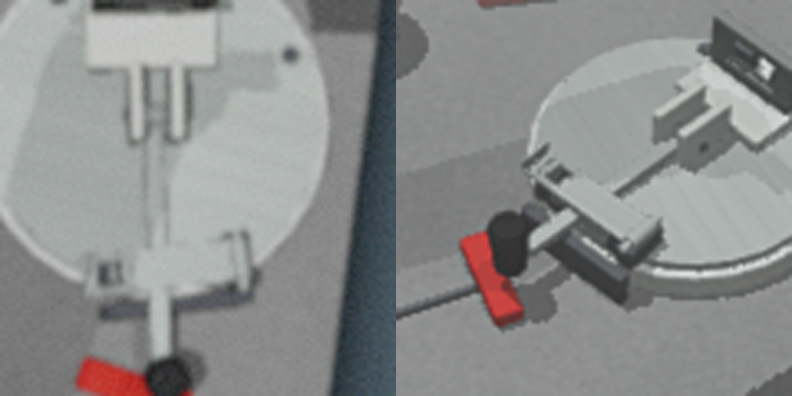

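The hasp lies level over the lever, 0.052–0.053 m high along its whole length. The staple shows through its window at (110,272), and the robot is clear of everything. I'll hand in.

```bash
python3 -c "
from rig import manip; print(manip.finish_job())"
```

```text
the job is handed in; nothing more can be done
None
```

The lever is fully down in the catch's slot, the hasp is closed level over it on the staple, the robot is clear, and the job was handed in at about 9.3 s; the hand-in returned no verdict.

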